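# Move the charged battery pack from the charger to the micromotor unit

### The arm

A 6-joint arm with a two-finger parallel gripper is mounted at the origin on the work surface. World frame = base frame: x ahead of the robot, y to its left, z up, the work surface at z = 0. Lengths are in mm, angles in rad, forces in N, time in s.
With the tool pointing down it reaches from about 275 to 750 mm from the base axis. Payload 10.2 kg.
Tool frame: the origin (TCP) lies on the front face of the gripper's body, between the roots of the fingers; the fingertips stand 73 mm ahead of it and the grasp point (between the pads) lies ctrl.grip_depth ahead of it (ctrl.grip_depth is the distance from the TCP to the grasp point, in mm); z points along the fingers, y is the direction in which the jaws open and shut (so a half turn about z gives the same grasp; the last joint's range is limited). The gripper opens to 85 mm and grips with 20 to 120 N. Pads are 22 mm wide; open, the fingers measure 114 mm over their backs; the gripper's body (76 mm by 85 mm) begins 54 mm behind the grasp point. The pads swing forward as they close: fully open they stand 13 mm farther back than shut.
Start: joints at [-1.422, 0.313, 1.498, -0, 1.331, -0.223], TCP at [190.717, -489.141, 303.894] pointing down, gripper open.
Joint ranges: [-2.94, 2.94], [-0.97, 2.17], [0.19, 2.56], [-1.23, 4.37], [0.02, 3.11], [-2.88, 2.88]. Speed limits (rad/s): [2.39, 2.39, 3.01, 3.14, 3.14, 3.14].

### API

Orientations are given as a unit quaternion [w, x, y, z].
In Python, from rig import readout, capture, ctrl, nets gives the robot as it stands. The module is installed in compiled form; this text tells all that it offers.
- The arm moves only by the tool apply_moves, never from a script. Its argument "targets" is a list of rows, each a list of 4 numbers: the shift along the tool's x, y, z in cm, then the turn about the tool's z in degrees. A call has 1 to 8 rows; each row shifts and turns the commanded pose from where the row before left it, along the tool's axes as they then stand; what a row does not reach is not made up. A row lasts 1/10 s, in which the tool goes at most 50 mm and 8.59 degrees, less where a joint would pass 70% of its speed; a pose out of reach is approached as far as the arm can. A call with a gripper value outside its range is refused whole. "grip" is the finger opening in cm, from 0 to 8.54, set as the call begins (left out, the last holds). The fingers move at their own pace and stop on an object; "force" is the grip in N (left out, the last holds). Time passes only in rows, so rows that do not move let the fingers close. It gives the time, the measured TCP pose, the force and the opening at its end, in the units of the state.
- readout.sense(): the state, without advancing time (a new reading comes with each control period).
- capture(name): name is "side" or "top"; returns a dict with "img" (420x560x3 uint8, red, green, blue), "fov_y" (degrees; the focal length in pixels is half the picture's height over the tangent of half this angle, whatever the lens; pixels are square), "cx", "cy" (the principal point, pixels), "eye" and "rotation" of the camera in the world. Camera axes: x right, y down, z forward; pixel columns grow to the right and rows downward; lengths in mm; the calibration is good to about 2 mm. A picture is of the moment at which its call begins. There is no depth.
- ctrl.finish_job(): hands the job in, once; it reports no verdict.
Trained networks look in the newest picture that a camera, given by its name, has taken for a name from the list of things; names that differ only in an ending like _2 or _b are one class to them, and where a whole thing is asked for, a point or a joint stands for the part that bears it (a point fixed in the world has none). Each returns a list of dicts, best first, with "score" (0 to 1); they miss things now and then, are a little off and sometimes report something else, mostly with a low value. They report only what shows in the picture. A call takes as long as a camera call. They do not tell look-alikes from the thing itself.
- nets.boxes_of(camera, target): "location" ([column, row] as shares, 0 to 1, of the picture: columns of its width, rows of its height, amid what is visible of it).
The state is a dict: "time_s": time; "joints": joint angles; "dq": joint speeds; "tau": joint torques, N m; "eef_pos": TCP position; "ee_rot": TCP orientation; "force": force on the tool from outside, world axes, zero at the start; "wrist_torque": the same for the moment, N m; "grip_width": opening from 0.0 (shut) to 1.0 (fully open).
Only numpy, scipy, OpenCV 4.12 (cv2) and the standard library are available. Lean on these libraries where they do the work, as an engineer would, in place of code of your own. Each camera call takes 0.05 s, during which the arm holds its last target.

### The job

Pinch the two orange tabs of the blue battery pack together to free it from the black charger, draw it straight out, and snap it fully home in the off-centre black socket of the white micromotor unit, so that both tabs have sprung back out and hold it. Be gentle: do not wrench or ram the pack against either socket, and leave the other things on the bench where they are.

Things in the scene. Friction and masses are not known exactly. Their poses are not given: they have to be found in the camera images.
- pack_center (a point): Centre of the loose battery pack (0.2 to 0.33 kg): a blue upright block 50 (x) by 30 (y) by 76 mm tall with an upright orange tab beside each +y and -y face. The point is on the middle axis, 44 mm above the underside; z up, y from tab to tab. Alike when turned half round. Snapped home it is 2 mm above the socket's top (in the charger: 56 mm above the table), on its axis.
- tab_left_pad (a point): Pinching point on the outer face of the +y tab, 26 mm above pack_center. Each tab is a plate 28 mm wide (x), 4 mm thick, from 22 to 88 mm above the pack's underside. Over both outer faces: 53 mm free, 38 mm pressed fully in. Low on each tab's outer side a barb stands out 4 mm, its flat top 34 mm above the underside, bevelled below.
- tab_right_pad (a point): The same point on the -y tab.
- tab_left (a joint): How far the +y tab is pressed in towards the block: 0 sprung fully out, 0.0075 m fully in against its stop. Takes 4.5 N to start and 11 N fully in. The barb passes the socket's lip only when pressed in more than 3 to 4 mm.
- tab_right (a joint): The same for the -y tab.
- charger: Black fixed charger, 110 (x) by 100 (y) by 54 mm tall with three small green lights; origin on the table under the axis of its upward socket; z up, y from tab to tab of the pack that starts snapped in it. Its socket is the same as the unit's (see unit_mouth and unit_floor), here centred and at the housing's height. A sprung plate below pushes the snapped-in pack up against the lip with 6 N and gives 5 mm more.
- charger_mouth (a point): Centre of the charger's socket mouth, at the housing's top, 54 mm above the table.
- unit: White fixed micromotor unit, 165 (x, from -60 to +105 mm) by 120 (y) by 54 mm tall with a blue strip on its -x face, a blue display and a black dial (12 mm proud) on top at its +x part; origin on the table under the middle of the opening for its socket; z up, y is the direction between the tabs of a pack in it.
- unit_mouth (a point): Middle of the unit's 93 by 93 mm opening, 54 mm above the table. In it a black socket insert, 80 by 80 mm, its mouth rimmed in white, was fixed by eye: its axis lies up to 5.5 mm off this point in x and 3.5 mm in y, and it stands 0 to 6 mm higher than the charger's socket (unknown; find both by feel). Mouth 65 (x) by 55 mm (y); lip 8 mm thick, barbs catch under it.
- unit_floor (a point): Point 15.5 mm above the table under unit_mouth. The insert's sprung plate is 0 to 6 mm higher; it meets the pack's underside and gives 8.5 mm: 2 N at first, 6 N at 3.5 mm (pack home), 12 N at the stop. Guide well above it: 52.4 by 32.4 mm (1.2 mm play each way), flared at 45 degrees from 6.5 to 13 mm above the plate. Press 2 to 4 mm past home, and keep pressing, while letting the tabs out.
- block: Loose steel bench block, 65 by 65 by 22 mm; origin under its centre. A bystander.
- square: Loose steel engineer's square lying flat: stock 75 (x) by 22 by 16 mm, blade 110 mm along +y from its -x end; origin under the stock's centre. A bystander.
- bottle: Loose glass bottle with a yellow cap, 70 mm across, 150 mm tall; origin under its centre. A bystander.
- handpiece: Loose rubber rest (50 by 50 mm) with a metal handpiece lying on it along x, 160 mm long, 50 mm tall; origin under the rest's centre. A bystander.
Things that resemble listed ones, but are neither listed nor needed, are in the scene too. Leave any pink or purple look-alike of the charger alone.

How it is judged:
By the outcome, as a careful person would: the job done as asked, in the order asked, and still so for the second after the job is handed in, with the robot touching nothing.
It also fails if it takes over 72 s, if anything falls off the work surface, if the arm or the gripper's body presses on something with over 40 N, if the wrist force passes 120 N, or if a joint passes its speed limit or range.

## Working session

There is one attempt and no reset: what is moved stays moved. The work goes in short steps, Python scripts to look and compute and a tool call to move; the robot and the scene stay as the last step left them, time stands still between calls to the robot, and variables do not carry over. Pictures are saved under pics/ and viewed, and the job is handed in when it is done.

Besides the shell and the picture viewer there is one more tool, called after "Call:" as name(argument=value, ...) on one line, values as JSON. apply_moves: Moves the arm, as the interface text tells. Its arguments: {"type":"object","properties":{"targets":{"type":"array"},"grip":{"type":"number"},"force":{"type":"number"}},"required":["targets"]}

```bash
mkdir -p pics; cat > h.py <<'E'
import numpy as np,cv2
from rig import readout,capture,ctrl,nets
def cap(n,f):
    c=capture(n); cv2.imwrite('pics/'+f,cv2.cvtColor(c['img'],cv2.COLOR_RGB2BGR)); return c
def ray(c,u,v):
    f=210/np.tan(np.radians(c['fov_y'])/2)
    return np.array(c['rotation'])@np.array([(u-c['cx'])/f,(v-c['cy'])/f,1.])
def atz(c,u,v,z):
    d=ray(c,u,v);e=np.array(c['eye']);return e+d*(z-e[2])/d[2]
def proj(c,p):
    f=210/np.tan(np.radians(c['fov_y'])/2)
    q=np.array(c['rotation']).T@(np.array(p)-np.array(c['eye']));return q[:2]/q[2]*f+[c['cx'],c['cy']]
E
python3 - <<'E'
from h import *
print(readout.sense()); print(ctrl.grip_depth)
import pickle
C={}
for n in('side','top'):
    c=cap(n,n+'0.png');C[n]=c
    print(n,{k:v for k,v in c.items() if k!='img'})
    for t in('pack_center','tab_left_pad','charger','unit','bottle','block'):
        r=nets.boxes_of(n,t);print(t,[(round(x['location'][0]*560),round(x['location'][1]*420),round(x['score'],2)) for x in r])
pickle.dump(C,open('c0.pkl','wb'))
E
```

```text
{'time_s': 0.0, 'joints': array([-1.42237433e+00,  3.13410082e-01,  1.49849500e+00,  4.86398770e-06,
        1.33100612e+00, -2.23370490e-01]), 'dq': array([-0.00038661,  0.00065139,  0.00079845, -0.00044241, -0.00025348,
       -0.00109514]), 'tau': array([ 5.86667793e-04, -4.12265754e+01, -2.59737736e+01, -1.51826798e-04,
        4.21664648e-03, -6.44958732e-06]), 'eef_pos': array([ 190.70057779, -488.93854538,  303.3336417 ]), 'ee_rot': array([-6.58722848e-04,  9.82770889e-01,  1.84826799e-01,  2.70603929e-05]), 'force': array([-0.11311578, -0.25418351, -0.38778183]), 'wrist_torque': array([-0.03948418, -0.00981451, -0.01651839]), 'grip_width': 0.997704900657011}
53.900000000000006
side {'fov_y': 45.80285799371157, 'cx': 280.6615463781859, 'cy': 205.0924102665104, 'eye': array([  390.81589848, -1297.30781361,   871.49876557]), 'rotation': array([-0.4955238 ,  0.86632702, -0.05731916,  0.02545926])}
pack_center [(267, 185, 0.79)]
tab_left_pad []
charger [(268, 198, 0.89), (319, 195, 0.83), (215, 212, 0.71)]
unit [(286, 260, 0.85)]
bottle [(308, 158, 0.9), (282, 266, 0.45)]
block [(350, 226, 0.62)]
top {'fov_y': 50.00843152588428, 'cx': 283.22347862606495, 'cy': 209.34669474241602, 'eye': array([ 406.65240122,   23.06506795, 1249.43425342]), 'rotation': array([ 0.03279664, -0.70363216,  0.70771198, -0.05449689])}
pack_center [(347, 223, 0.73), (203, 223, 0.59), (126, 161, 0.3)]
tab_left_pad [(194, 221, 0.64)]
charger [(232, 288, 0.9), (213, 223, 0.78), (219, 157, 0.73)]
unit [(346, 220, 0.58)]
bottle [(123, 157, 0.81)]
block [(281, 135, 0.59), (125, 159, 0.42)]
```

View pics/side0.png

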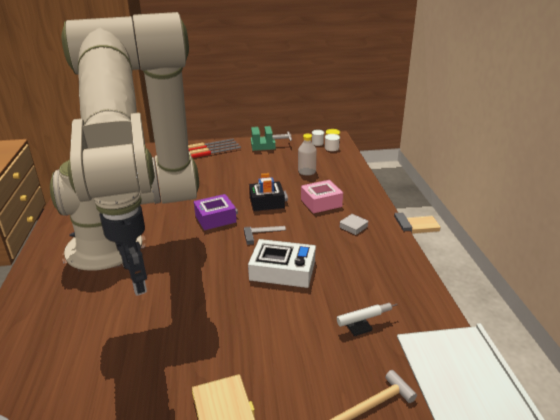

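View pics/top0.png

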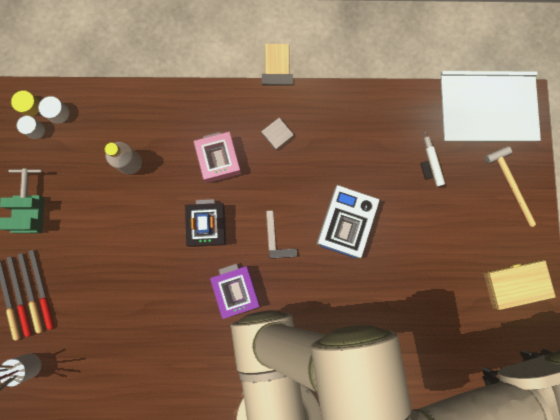

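```bash
cat >> h.py <<'E'
from scipy.spatial.transform import Rotation as R
def Rm(c):
    q=np.array(c['rotation']); return R.from_quat(np.r_[q[1:],q[0]]).as_matrix() if q.size==4 else q
def ray(c,u,v):
    f=210/np.tan(np.radians(c['fov_y'])/2)
    return Rm(c)@np.array([(u-c['cx'])/f,(v-c['cy'])/f,1.])
def proj(c,p):
    f=210/np.tan(np.radians(c['fov_y'])/2)
    q=Rm(c).T@(np.array(p)-np.array(c['eye']));return q[:2]/q[2]*f+[c['cx'],c['cy']]
def crop(img,x,y,w,h,s,f):
    a=cv2.resize(img[y:y+h,x:x+w],None,fx=s,fy=s,interpolation=cv2.INTER_CUBIC); cv2.imwrite('pics/'+f,cv2.cvtColor(a,cv2.COLOR_RGB2BGR))
E
python3 - <<'E'
from h import *
import pickle
C=pickle.load(open('c0.pkl','rb'))
t=C['top']['img'];s=C['side']['img']
a=[cv2.resize(t[195:255,175:235],(380,380),interpolation=cv2.INTER_CUBIC),cv2.resize(t[182:262,310:390],(380,380),interpolation=cv2.INTER_CUBIC)]
cv2.imwrite('pics/tc.png',cv2.cvtColor(np.hstack(a),cv2.COLOR_RGB2BGR))
a=[cv2.resize(s[165:225,240:300],(380,380),interpolation=cv2.INTER_CUBIC),cv2.resize(s[230:300,240:325],(460,380),interpolation=cv2.INTER_CUBIC)]
cv2.imwrite('pics/sc.png',cv2.cvtColor(np.hstack(a)[:,:800],cv2.COLOR_RGB2BGR))
c=C['top'];print(atz(c,204,223,132),atz(c,346,231,54))
for p in ([190.7,-489,304],[0,0,0]): print(proj(C['side'],p),proj(c,p))
E
```

```text
[511.99932592 184.93460183 132.        ] [ 496.0705732 -181.6466662   54.       ]
[129.37643257 255.69531285] [518.70708686 369.0819215 ]
[103.81450762 247.16384298] [278.81341775 420.29220648]
```

View pics/tc.png

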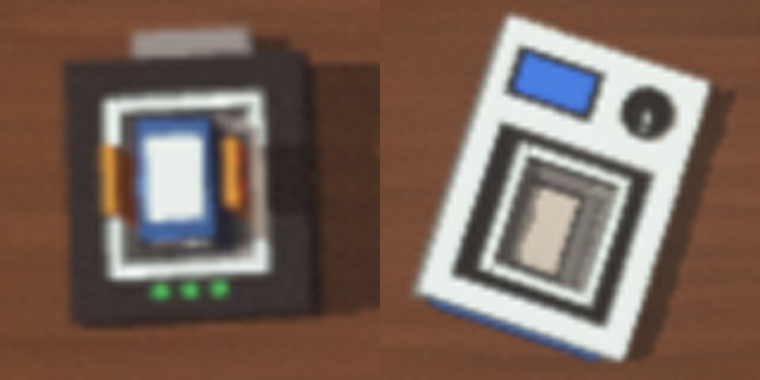

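View pics/sc.png

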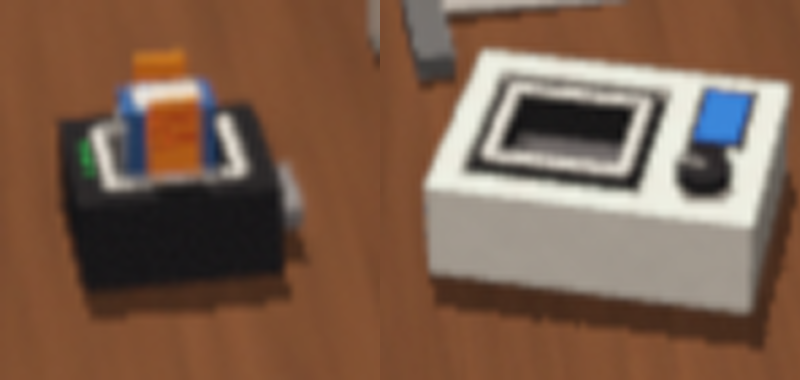

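```bash
cat > fit.py <<'E'
from h import *
import pickle
from scipy.optimize import least_squares
C=pickle.load(open('c0.pkl','rb'));T,S=C['top'],C['side']
def P(l,ox,oy,s): return np.array(l,float)/s+[ox-.5+.5/s,oy-.5+.5/s]
def fit(obs,x0,hx,hy,zfix=None,size=False):
    # obs: cam -> 4 pixels in order (+x+y),(+x-y),(-x-y),(-x+y); hx=(lo,hi)
    def res(p):
        x,y,a=p[:3];z=zfix if zfix is not None else p[3]*100; out=[]
        k=p[4] if size else 1
        for c,px in obs:
            for (sx,sy),q in zip([(hx[1],hy),(hx[1],-hy),(hx[0],-hy),(hx[0],hy)],px):
                w=[x+k*(sx*np.cos(a)-sy*np.sin(a)),y+k*(sx*np.sin(a)+sy*np.cos(a)),z]
                out+=list(proj(c,w)-q)
        return np.array(out)
    r=least_squares(res,list(x0)+[.54,1.],loss='soft_l1')
    print('xy %.1f %.1f yaw %.2f z %.1f k %.3f rms %.2f'%(*r.x[:2],np.degrees(r.x[2]),r.x[3]*100,r.x[4],np.sqrt(np.mean(r.fun**2))));return r.x
if __name__=='__main__':
    tr=P([(103,98),(262,92),(270,272),(106,278)],175,195,6.333)
    sr=P([(232,115),(250,180),(105,190),(88,125)],240,165,6.333)
    print('charger rim'); 
    for o in ([(T,tr),(S,sr)],[(T,tr)],[(S,sr)]): fit(o,[505,185,0],(-34,34),29,54,True)
    print('charger housing')
    tl=P([(66,65),(303,53)],175,195,6.333)
    tu=P([(128,15),(328,83),(242,358),(35,290)],310,182,4.75)
    su=P([(105,50),(407,85),(375,227),(48,190)],240,230,5.42)
    print('unit') # order: +x+y: top-left ; side view: +x is right(?)
    su=su[[1,2,3,0]]
    for o in ([(T,tu),(S,su)],[(T,tu)],[(S,su)]): fit(o,[500,-180,-.35],(-60,105),60,54)
    ti=P([(142,142),(248,180),(217,305),(100,265)],310,182,4.75)
    si=P([(138,85),(278,97),(255,177),(103,160)],240,230,5.42)[[1,2,3,0]]
    print('insert')
    for z in (54,57,60,None):
        fit([(T,ti),(S,si)],[500,-180,-.35],(-35,35),30,z,True)
    print([atz(T,*q,57)[:2].round(1) for q in ti],[atz(S,*q,57)[:2].round(1) for q in si])
E
python3 fit.py
```

```text
charger rim
xy 517.7 196.8 yaw 2.14 z 54.0 k 1.146 rms 0.43
xy 517.4 196.6 yaw 2.26 z 151.8 k 1.133 rms 0.30
xy 518.2 198.8 yaw 1.68 z 54.0 k 1.178 rms 0.38
charger housing
unit
xy 503.1 -181.1 yaw -18.97 z 54.0 k 1.000 rms 0.34
xy 502.7 -181.0 yaw -19.19 z 54.0 k 1.000 rms 0.22
xy 503.6 -180.9 yaw -18.57 z 54.0 k 1.000 rms 0.34
insert
xy 504.0 -182.9 yaw -19.08 z 54.0 k 1.082 rms 0.72
xy 503.8 -183.6 yaw -18.72 z 54.0 k 1.086 rms 0.60
xy 503.6 -184.4 yaw -18.67 z 54.0 k 1.086 rms 0.76
xy 503.9 -183.5 yaw -18.76 z 56.6 k 1.086 rms 0.60
[array([ 548.3, -164.9]), array([ 526.4, -224.4]), array([ 456.3, -204.9]), array([ 479. , -139.7])] [array([ 551.9, -162.1]), array([ 530.9, -228.4]), array([ 457. , -203.6]), array([ 480.9, -141. ])]
```

```bash
cat > ov.py <<'E'
from h import *
import pickle
def rect(x,y,a,lx,hx,ly,hy,z):
    a=np.radians(a);return [[x+u*np.cos(a)-v*np.sin(a),y+u*np.sin(a)+v*np.cos(a),z] for u,v in((lx,ly),(hx,ly),(hx,hy),(lx,hy))]
def ov(c,rects,x,y,w,h,s,f):
    a=cv2.cvtColor(cv2.resize(c['img'][y:y+h,x:x+w],None,fx=s,fy=s,interpolation=cv2.INTER_CUBIC),cv2.COLOR_RGB2BGR)
    for r,col in rects:
        p=np.array([(proj(c,q)-[x,y]+.5)*s-.5 for q in r]);cv2.polylines(a,[np.int32(p*8).reshape(-1,1,2)],True,col,1,cv2.LINE_AA,3)
    return a
def show(T,S,cx,cy,ca,ux,uy,ua,ix,iy,iz,f):
    ch=[(rect(cx,cy,ca,-55,55,-50,50,54),(0,255,0)),(rect(cx,cy,ca,-32.5,32.5,-27.5,27.5,54),(255,0,255)),
        (rect(cx,cy,ca,-25,25,-15,15,88),(0,0,255)),(rect(cx,cy,ca,-14,14,22.5,26.5,100),(255,255,0)),(rect(cx,cy,ca,-14,14,-26.5,-22.5,100),(255,255,0))]
    un=[(rect(ux,uy,ua,-60,105,-60,60,54),(0,255,0)),(rect(ux,uy,ua,-46.5,46.5,-46.5,46.5,54),(0,0,255)),
        (rect(ix,iy,ua,-40,40,-40,40,iz),(255,255,0)),(rect(ix,iy,ua,-32.5,32.5,-27.5,27.5,iz),(255,0,255))]
    a=np.hstack([ov(T,ch,175,195,60,60,6.5,''),ov(T,un,308,180,80,80,4.875,'')]);b=np.hstack([ov(S,ch,237,165,60,60,6.5,''),ov(S,un,243,230,80,60,4.875,'')[:292]] if 0 else [ov(S,ch,237,165,60,60,6.5,''),ov(S,un,244,228,78,78,5,'')])
    cv2.imwrite('pics/'+f+'t.png',a);cv2.imwrite('pics/'+f+'s.png',b)
E
python3 - <<'E'
from ov import *
C=pickle.load(open('c0.pkl','rb'));show(C['top'],C['side'],517.7,196.8,2.1,503.1,-181,-19,503.8,-183.5,57,'o1')
E
```

```text
(no output)
```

View pics/o1t.png

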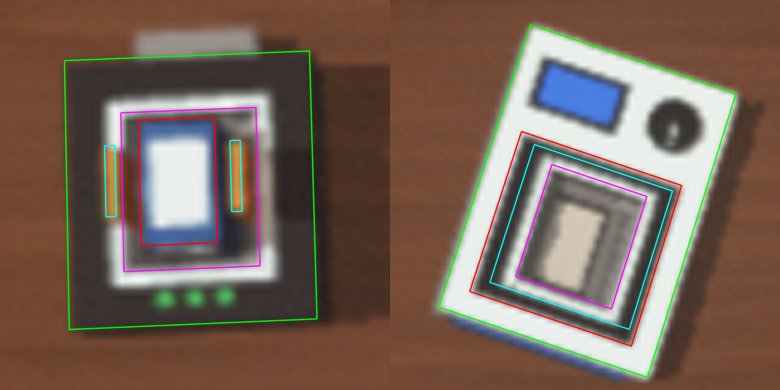

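View pics/o1s.png

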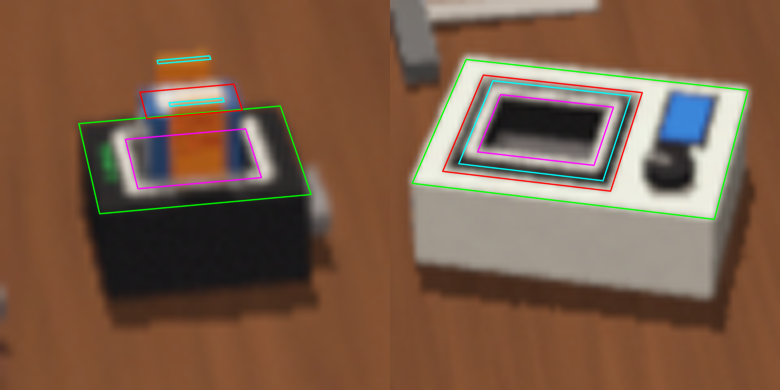

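Call:
apply_moves(targets=[[0,0,0,8],[0,0,0,8],[0,0,0,3.2],[2.2,-4.2,0,0],[2.2,-4.2,0,0],[2.2,-4.2,0,0],[2.2,-4.2,0,0],[2.2,-4.2,0,0]], grip=8.5)

```text
time_s: 1.5
eef_pos: [293.3, -273.5, 304.0]
ee_rot: [0.0, 1.0, 0.018, 0.0]
force: [1.2, -0.2, -0.7]
grip_width: 0.995
```

Call:
apply_moves(targets=[[2.2,-4.2,0,0],[2.2,-4.2,0,0],[2.2,-4.2,0,0],[2.2,-4.2,0,0],[2.2,-4.2,0,0],[2.2,-4.2,0,0],[2.2,-4.2,0,0],[2.2,-4.2,0,0]])

```text
time_s: 2.3
eef_pos: [457.0, 69.1, 304.1]
ee_rot: [0.0, 1.0, 0.018, 0.0]
force: [0.5, -1.4, -0.4]
grip_width: 0.995
```

```bash
cat >> h.py <<'E'
def to(x,y,z,yaw):
    s=readout.sense();q=s['ee_rot'];M=R.from_quat(np.r_[q[1:],q[0]]).as_matrix()
    yw=np.degrees(np.arctan2(M[1,0],M[0,0]));p=s['eef_pos']
    print('t %.2f pos %s yaw %.2f tilt %s F %s M %s g %.3f'%(s['time_s'],p.round(2),yw,(M[:,2]).round(4),np.round(s['force'],2),np.round(s['wrist_torque'],2),s['grip_width']))
    print('tool delta cm',(M.T@(np.array([x,y,z])-p)/10).round(3),'turn',round(yw-yaw,2), 'force tool',(M.T@s['force']).round(2))
E
python3 -c "
from h import *
to(517.7,196.8,200,2.1);print(readout.sense()['joints'])"
```

```text
t 2.30 pos [456.97  69.1  304.13] yaw 2.12 tilt [ 7.e-04 -2.e-04 -1.e+00] F [ 0.53 -1.37 -0.38] M [-0.   -0.02 -0.06] g 0.995
tool delta cm [  6.534 -12.539  10.414] turn 0.02 force tool [0.47 1.39 0.38]
[-1.04265941e-01  1.73366882e-01  1.67598276e+00 -1.10353673e-04
  1.29153507e+00  1.42959404e+00]
```

Call:
apply_moves(targets=[[2.18,-4.18,0,0],[2.18,-4.18,0,0],[2.18,-4.18,0,0],[0,0,0,0],[0,0,0,0],[0,0,0,0]])

```text
time_s: 2.9
eef_pos: [517.0, 193.9, 304.0]
ee_rot: [0.0, 1.0, 0.018, -0.0]
force: [0.8, -0.4, 0.3]
grip_width: 0.998
```

```bash
python3 - <<'E'
from h import *
from ov import *
to(517.7,196.8,200,2.1)
c=cap('side','s1.png');C={'side':c}
t=cap('top','t1.png')
cv2.imwrite('pics/s1c.png',cv2.cvtColor(cv2.resize(c['img'][60:240,160:400],None,fx=3.3,fy=3.3,interpolation=cv2.INTER_CUBIC),cv2.COLOR_RGB2BGR))
E
```

```text
t 2.90 pos [517.04 193.92 303.96] yaw 2.06 tilt [-2.e-04 -3.e-04 -1.e+00] F [ 0.75 -0.38  0.3 ] M [-0.   -0.04  0.05] g 0.998
tool delta cm [ 0.078 -0.288 10.396] turn -0.04 force tool [ 0.74  0.41 -0.3 ]
```

View pics/s1c.png

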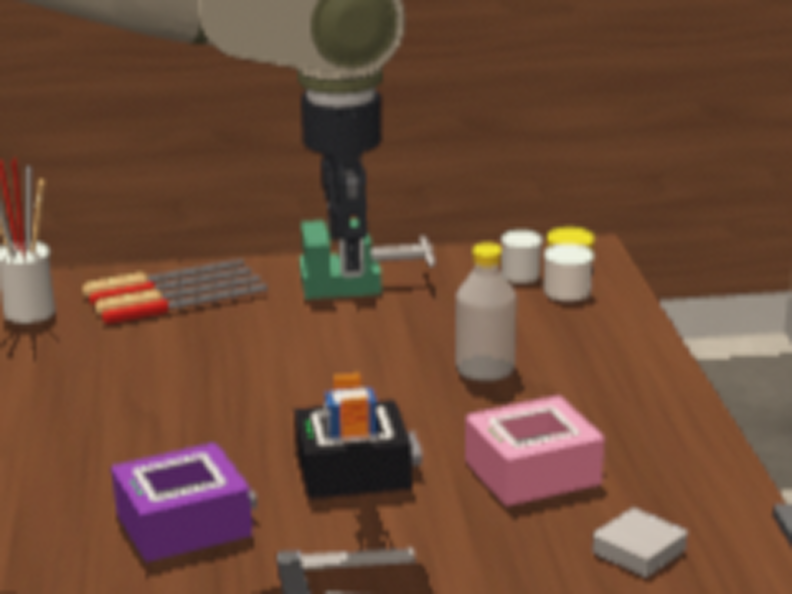

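Call:
apply_moves(targets=[[0.03,-0.14,2.6,0],[0.03,-0.14,2.6,0],[0,0,2.6,0],[0,0,2.6,0],[0,0,2.5,0],[0,0,2,0],[0,0,1.9,0],[0,0,0,0]])

```text
time_s: 3.8
eef_pos: [516.8, 196.5, 134.2]
ee_rot: [0.0, 1.0, 0.018, -0.002]
force: [-0.6, 0.4, -0.1]
grip_width: 0.993
```

```bash
python3 - <<'E'
from h import *
c=cap('side','s2.png');t=cap('top','t2.png')
to(517.7,196.8,135.9,2.1)
a=cv2.resize(c['img'][150:230,220:320],(500,400),interpolation=cv2.INTER_CUBIC);b=cv2.resize(t['img'][180:260,160:220],(300,400),interpolation=cv2.INTER_CUBIC)
cv2.imwrite('pics/c2.png',cv2.cvtColor(np.hstack([a,b]),cv2.COLOR_RGB2BGR))
E
```

```text
t 3.90 pos [518.01 197.   136.7 ] yaw 2.05 tilt [ 6.e-04  1.e-04 -1.e+00] F [ 0.97 -0.29 -0.3 ] M [-0.03  0.02  0.03] g 0.997
tool delta cm [-0.031  0.019  0.08 ] turn -0.05 force tool [0.96 0.32 0.3 ]
```

View pics/c2.png

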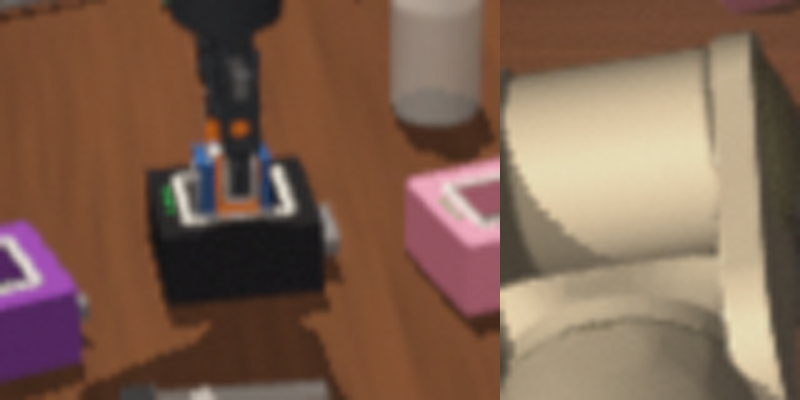

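Call:
apply_moves(targets=[[0,0,0,0],[0,0,0,0],[0,0,0,0],[0,0,0,0],[0,0,0,0]], grip=5.1, force=25)

```text
time_s: 4.4
eef_pos: [518.1, 197.5, 136.5]
ee_rot: [0.0, 1.0, 0.018, 0.001]
force: [-0.1, -1.1, 4.5]
grip_width: 0.599
```

```bash
python3 -c "
from h import *
to(517.7,196.8,136,2.1)"
```

```text
t 4.40 pos [518.09 197.47 136.47] yaw 2.10 tilt [ 0.0014  0.     -1.    ] F [-0.08 -1.11  4.48] M [-0.23 -0.06  0.03] g 0.599
tool delta cm [-0.042  0.066  0.047] turn 0.0 force tool [-0.11  1.11 -4.48]
```

Call:
apply_moves(targets=[[0,0,0,0],[0,0,0,0],[0,0,0,0],[0,0,0,0],[0,0,0,0],[0,0,0,0]], grip=3.6, force=30)

```text
time_s: 5.0
eef_pos: [518.1, 197.2, 136.5]
ee_rot: [0.0, 1.0, 0.018, 0.001]
force: [0.3, -2.5, 6.6]
grip_width: 0.426
```

```bash
python3 -c "
from h import *
to(517.7,196.8,136,2.1)"
```

```text
t 5.00 pos [518.13 197.19 136.49] yaw 2.11 tilt [ 1.2e-03 -7.0e-04 -1.0e+00] F [ 0.34 -2.51  6.63] M [-0.82  0.09  0.05] g 0.426
tool delta cm [-0.045  0.037  0.049] turn 0.01 force tool [ 0.25  2.53 -6.62]
```

Call:
apply_moves(targets=[[0,0,-0.2,0],[0,0,-0.2,0],[0,0,0,0]], grip=3.2)

```text
time_s: 5.3
eef_pos: [518.0, 197.4, 140.2]
ee_rot: [0.0, 1.0, 0.018, 0.0]
force: [0.6, -4.1, 3.1]
grip_width: 0.406
```

```bash
python3 - <<'E'
from h import *
to(517.7,196.8,136,2.1)
c=cap('side','s3.png')
cv2.imwrite('pics/c3.png',cv2.cvtColor(cv2.resize(c['img'][150:230,220:320],(750,600),interpolation=cv2.INTER_CUBIC),cv2.COLOR_RGB2BGR))
E
```

```text
t 5.30 pos [517.96 197.38 140.18] yaw 2.11 tilt [ 7.e-04 -3.e-04 -1.e+00] F [ 0.63 -4.09  3.09] M [-0.74 -0.28  0.01] g 0.406
tool delta cm [-0.028  0.057  0.418] turn 0.01 force tool [ 0.48  4.11 -3.09]
```

View pics/c3.png

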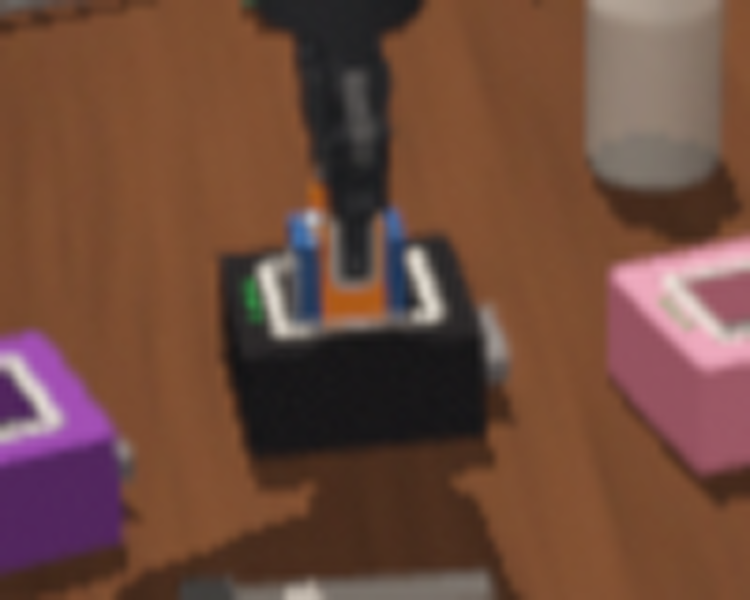

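Call:
apply_moves(targets=[[0,0.05,0,0],[0,0,0,0],[0,0,0,0]])

```text
time_s: 5.65
eef_pos: [517.9, 197.1, 140.0]
ee_rot: [-0.0, 1.0, 0.018, 0.0]
force: [2.4, -1.4, 3.9]
grip_width: 0.402
```

```bash
python3 -c "
from h import *
to(517.7,196.8,136,2.1)"
```

```text
t 5.65 pos [517.9  197.14 139.98] yaw 2.10 tilt [ 5.e-04  4.e-04 -1.e+00] F [ 2.45 -1.36  3.92] M [-0.35 -0.44 -0.01] g 0.402
tool delta cm [-0.022  0.033  0.398] turn -0.0 force tool [ 2.4   1.45 -3.91]
```

Call:
apply_moves(targets=[[0,0,-0.2,0],[0,0,-0.2,0],[0,0,-0.2,0],[0,0,0,0]])

```text
time_s: 6.05
eef_pos: [517.3, 197.1, 145.6]
ee_rot: [-0.0, 1.0, 0.018, -0.001]
force: [0.3, -0.5, -2.8]
grip_width: 0.404
```

```bash
python3 - <<'E'
from h import *
to(517.7,196.8,136,2.1)
c=cap('side','s4.png')
cv2.imwrite('pics/c4.png',cv2.cvtColor(cv2.resize(c['img'][150:230,220:320],(500,400),interpolation=cv2.INTER_CUBIC),cv2.COLOR_RGB2BGR))
E
```

```text
t 6.05 pos [517.32 197.12 145.64] yaw 2.11 tilt [-0.0014  0.     -1.    ] F [ 0.26 -0.46 -2.84] M [ 0.02 -0.05  0.02] g 0.404
tool delta cm [0.038 0.034 0.964] turn 0.01 force tool [0.24 0.47 2.84]
```

View pics/c4.png

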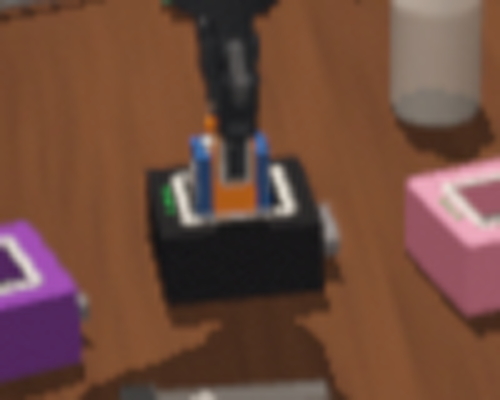

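Call:
apply_moves(targets=[[0,0,-0.5,0],[0,0,-0.5,0],[0,0,-0.7,0],[0,0,-0.7,0],[0,0,-0.7,0],[0,0,-0.7,0],[0,0,-0.7,0],[0,0,-0.7,0]])

```text
time_s: 6.9
eef_pos: [517.7, 197.0, 198.5]
ee_rot: [-0.0, 1.0, 0.018, 0.0]
force: [-0.1, -0.3, -3.8]
grip_width: 0.399
```

Call:
apply_moves(targets=[[0,0,-2,0],[0,0,-2,0],[0,0,-2,0],[0,0,0,0]])

```text
time_s: 7.3
eef_pos: [518.5, 197.2, 260.6]
ee_rot: [-0.0, 1.0, 0.018, 0.003]
force: [0.1, -0.7, -3.6]
grip_width: 0.401
```

```bash
python3 - <<'E'
from h import *
to(503.9,-183.5,220,-19)
c=cap('side','s5.png')
cv2.imwrite('pics/c5.png',cv2.cvtColor(cv2.resize(c['img'][120:220,220:320],(600,600),interpolation=cv2.INTER_CUBIC),cv2.COLOR_RGB2BGR))
E
```

```text
t 7.30 pos [518.5  197.18 260.61] yaw 2.11 tilt [ 5.1e-03  8.0e-04 -1.0e+00] F [ 0.07 -0.72 -3.65] M [ 0.03  0.01 -0.02] g 0.401
tool delta cm [-2.879 37.991  4.023] turn 21.11 force tool [0.02 0.72 3.65]
```

View pics/c5.png

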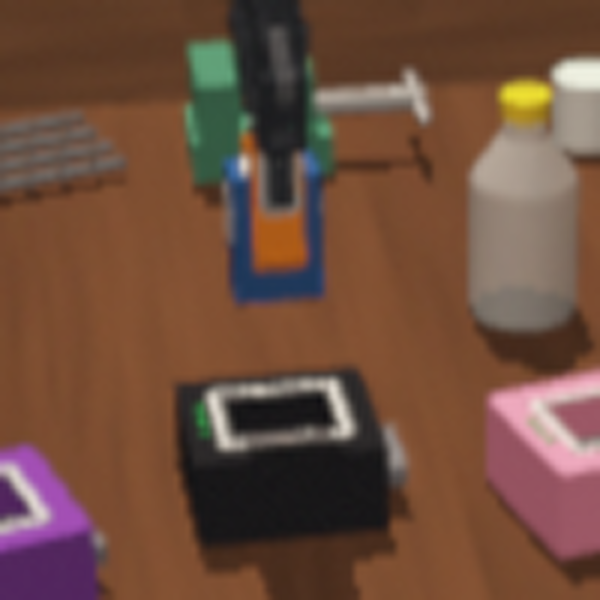

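Call:
apply_moves(targets=[[0,0,0,7.03],[0,0,0,7.03],[0,0,0,7.03],[0.5,1.65,0,0],[1.1,3.65,0,0],[1.1,3.65,0,0],[1.1,3.65,0,0],[1.1,3.65,0,0]])

```text
time_s: 8.15
eef_pos: [510.5, 26.1, 256.6]
ee_rot: [-0.0, 0.986, -0.165, -0.001]
force: [1.0, -0.1, -2.9]
grip_width: 0.402
```

Call:
apply_moves(targets=[[1.1,3.65,0,0],[1.1,3.65,0,0],[1.1,3.65,0,0],[1.1,3.65,0,0],[1.1,3.65,0,0],[0.6,2,0,0],[0,0,0,0],[0,0,0,0]])

```text
time_s: 8.95
eef_pos: [502.7, -183.7, 256.7]
ee_rot: [-0.001, 0.986, -0.165, -0.001]
force: [-0.9, 0.5, -2.4]
grip_width: 0.403
```

```bash
python3 - <<'E'
from h import *
import pickle
to(503.9,-183.5,200,-19)
c=cap('side','s6.png');t=cap('top','t6.png');pickle.dump({'side':c,'top':t},open('c6.pkl','wb'))
a=cv2.resize(c['img'][170:300,220:350],(480,480),interpolation=cv2.INTER_CUBIC);b=cv2.resize(t['img'][160:300,280:370],(309,480),interpolation=cv2.INTER_CUBIC)
cv2.imwrite('pics/c6.png',cv2.cvtColor(np.hstack([a,b]),cv2.COLOR_RGB2BGR))
E
```

```text
t 8.95 pos [ 502.66 -183.74  256.72] yaw -19.03 tilt [-0.0017  0.0014 -1.    ] F [-0.93  0.55 -2.39] M [ 0.04 -0.03  0.03] g 0.403
tool delta cm [ 0.121 -0.059  5.672] turn -0.03 force tool [-1.06 -0.21  2.39]
```

View pics/c6.png

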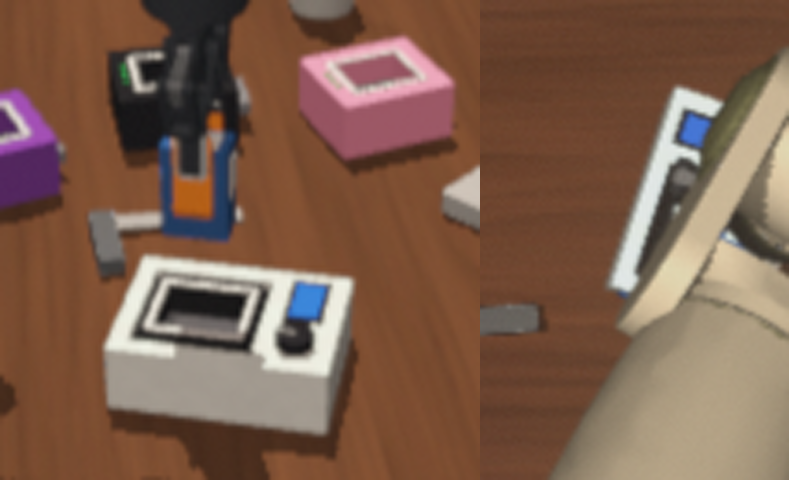

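```bash
python3 - <<'E'
from ov import *
C=pickle.load(open('c6.pkl','rb'));S=C['side']
b=256.7-124.5
rs=[(rect(502.7,-183.7,-19,-25,25,-15,15,b),(0,255,0)),(rect(502.7,-183.7,-19,-25,25,-15,15,b+76),(0,0,255)),(rect(502.7,-183.7,-19,-14,14,-19,-15,b+22),(255,0,255)),(rect(502.7,-183.7,-19,-14,14,-19,-15,b+88),(255,0,255))]
cv2.imwrite('pics/o6.png',ov(S,rs,245,190,50,50,12,''))
E
```

```text
(no output)
```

View pics/o6.png

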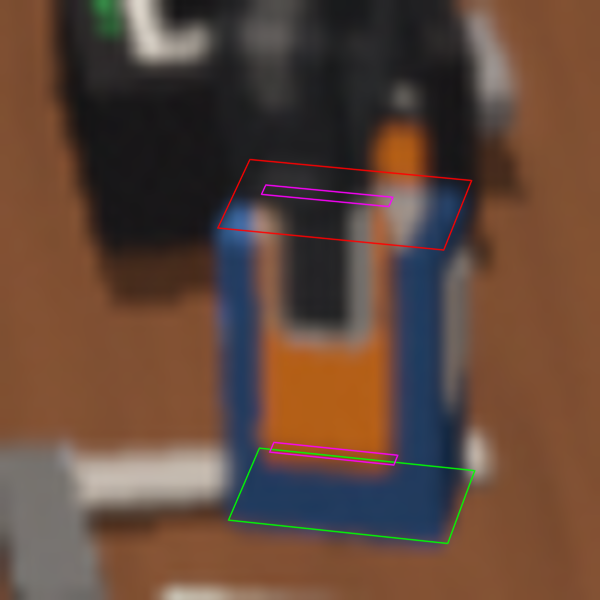

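Call:
apply_moves(targets=[[0.12,-0.06,1.5,0],[0,0,2,0],[0,0,2,0],[0,0,1,0],[0,0,0.6,0],[0,0,0,0],[0,0,0,0]])

```text
time_s: 9.75
eef_pos: [504.7, -183.7, 187.6]
ee_rot: [0.0, 0.986, -0.165, 0.001]
force: [-0.4, 0.5, -2.3]
grip_width: 0.403
```

```bash
python3 - <<'E'
from h import *
import pickle
to(503.9,-183.5,160,-19)
c=cap('side','s7.png');t=cap('top','t7.png');pickle.dump({'side':c,'top':t},open('c7.pkl','wb'))
a=cv2.resize(c['img'][205:285,245:325],(600,600),interpolation=cv2.INTER_CUBIC)
cv2.imwrite('pics/c7.png',cv2.cvtColor(a,cv2.COLOR_RGB2BGR))
E
```

```text
t 9.75 pos [ 504.67 -183.73  187.64] yaw -18.97 tilt [ 1.1e-03 -7.0e-04 -1.0e+00] F [-0.37  0.48 -2.26] M [ 0.   -0.    0.02] g 0.403
tool delta cm [-0.084  0.003  2.763] turn 0.03 force tool [-0.51 -0.33  2.26]
```

View pics/c7.png

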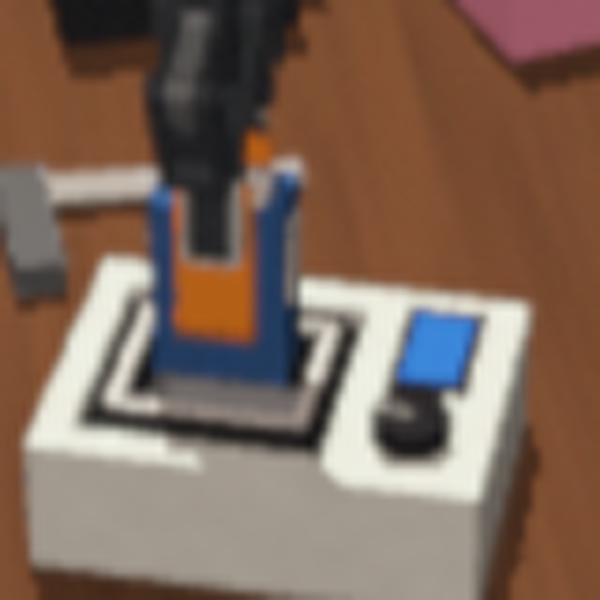

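Call:
apply_moves(targets=[[0,0,0.5,0],[0,0,0.5,0],[0,0,0.5,0],[0,0,0.5,0],[0,0,0,0],[0,0,0,0]])

```text
time_s: 10.45
eef_pos: [504.4, -183.8, 166.8]
ee_rot: [-0.0, 0.986, -0.165, -0.0]
force: [0.1, -0.1, -1.7]
grip_width: 0.403
```

```bash
python3 - <<'E'
from h import *
to(503.9,-183.5,160,-19)
E
```

```text
t 10.45 pos [ 504.35 -183.75  166.8 ] yaw -18.99 tilt [-2.e-04  1.e-04 -1.e+00] F [ 0.05 -0.08 -1.74] M [-0.02  0.01  0.01] g 0.403
tool delta cm [-0.051 -0.009  0.68 ] turn 0.01 force tool [0.07 0.06 1.74]
```

Call:
apply_moves(targets=[[0,0,0.3,0],[0,0,0.3,0],[0,0,0.2,0],[0,0,0,0],[0,0,0,0]])

```text
time_s: 10.95
eef_pos: [504.4, -183.7, 158.9]
ee_rot: [0.0, 0.986, -0.165, 0.0]
force: [0.1, -0.1, -3.7]
grip_width: 0.401
```

Call:
apply_moves(targets=[[0,0,0.2,0],[0,0,0,0],[0,0,0,0]])

```text
time_s: 11.25
eef_pos: [504.3, -183.7, 156.9]
ee_rot: [-0.0, 0.986, -0.165, -0.0]
force: [0.2, 0.7, -3.4]
grip_width: 0.401
```

Call:
apply_moves(targets=[[0,0,0.15,0],[0,0,0,0],[0,0,0,0]])

```text
time_s: 11.55
eef_pos: [504.3, -183.7, 155.4]
ee_rot: [-0.0, 0.986, -0.165, -0.0]
force: [-0.5, -0.0, -2.3]
grip_width: 0.401
```

Call:
apply_moves(targets=[[0,0,0.15,0],[0,0,0,0],[0,0,0,0]])

```text
time_s: 11.85
eef_pos: [504.3, -183.7, 153.8]
ee_rot: [-0.0, 0.986, -0.165, -0.0]
force: [0.3, -0.6, -1.8]
grip_width: 0.401
```

Call:
apply_moves(targets=[[0,0,0.15,0],[0,0,0,0],[0,0,0,0]])

```text
time_s: 12.15
eef_pos: [504.3, -183.7, 152.4]
ee_rot: [-0.0, 0.986, -0.165, -0.0]
force: [-0.2, -0.4, -2.6]
grip_width: 0.399
```

Call:
apply_moves(targets=[[0,0,0.1,0],[0,0,0,0],[0,0,0,0]])

```text
time_s: 12.45
eef_pos: [504.4, -183.8, 151.6]
ee_rot: [0.0, 0.986, -0.165, 0.0]
force: [-1.1, -0.4, -2.5]
grip_width: 0.399
```

Call:
apply_moves(targets=[[0,0,0.1,0],[0,0,0,0],[0,0,0,0]])

```text
time_s: 12.75
eef_pos: [504.5, -183.8, 151.0]
ee_rot: [0.0, 0.986, -0.165, 0.0]
force: [-2.5, 1.7, 5.2]
grip_width: 0.403
```

Call:
apply_moves(targets=[[0,0,-0.1,0],[-0.15,0,0,0],[0,0,0,0],[0,0,0,0]])

```text
time_s: 13.15
eef_pos: [502.8, -183.2, 151.1]
ee_rot: [-0.0, 0.986, -0.165, -0.0]
force: [0.1, -0.3, -3.2]
grip_width: 0.401
```

Call:
apply_moves(targets=[[0,0,0.1,0],[0,0,0,0],[0,0,0,0]])

```text
time_s: 13.45
eef_pos: [502.9, -183.2, 150.3]
ee_rot: [-0.0, 0.986, -0.165, -0.0]
force: [0.4, 0.4, -3.0]
grip_width: 0.398
```

Call:
apply_moves(targets=[[0,0,0.1,0],[0,0,0,0],[0,0,0,0]])

```text
time_s: 13.75
eef_pos: [502.9, -183.2, 149.4]
ee_rot: [-0.0, 0.986, -0.165, -0.0]
force: [-0.4, 0.7, -2.8]
grip_width: 0.399
```

```bash
python3 - <<'E'
from h import *
to(503.9,-183.5,140,-19)
E
```

```text
t 13.75 pos [ 502.92 -183.24  149.37] yaw -18.99 tilt [-1.e-04  0.e+00 -1.e+00] F [-0.39  0.7  -2.8 ] M [-0.04  0.01  0.06] g 0.399
tool delta cm [ 0.102 -0.008  0.937] turn 0.01 force tool [-0.6  -0.53  2.8 ]
```

Call:
apply_moves(targets=[[-0.1,0,0,0],[0,0,0.1,0],[0,0,0,0],[0,0,0,0]])

```text
time_s: 14.15
eef_pos: [502.0, -182.9, 148.4]
ee_rot: [-0.0, 0.986, -0.165, -0.0]
force: [-0.3, 0.4, -3.2]
grip_width: 0.402
```

Call:
apply_moves(targets=[[0,0,0.1,0],[0,0,0,0],[0,0,0,0]])

```text
time_s: 14.45
eef_pos: [502.0, -182.9, 147.4]
ee_rot: [-0.0, 0.986, -0.165, -0.0]
force: [0.7, -0.4, -3.4]
grip_width: 0.404
```

```bash
python3 - <<'E'
from h import *
to(503.9,-183.5,140,-19)
E
```

```text
t 14.45 pos [ 501.98 -182.91  147.35] yaw -18.99 tilt [-1.e-04  0.e+00 -1.e+00] F [ 0.66 -0.42 -3.44] M [ 0.02 -0.03 -0.02] g 0.404
tool delta cm [ 0.201 -0.006  0.735] turn 0.01 force tool [0.76 0.18 3.44]
```

Call:
apply_moves(targets=[[0,0,0.1,0],[0,0,0,0],[0,0,0,0]])

```text
time_s: 14.75
eef_pos: [502.0, -182.9, 146.4]
ee_rot: [-0.0, 0.986, -0.165, -0.0]
force: [-0.5, 0.8, -3.4]
grip_width: 0.404
```

Call:
apply_moves(targets=[[0,0,0.05,0],[0,0,0,0],[0,0,0,0]])

```text
time_s: 15.05
eef_pos: [502.0, -182.9, 145.9]
ee_rot: [-0.0, 0.986, -0.165, 0.0]
force: [0.8, 0.6, -2.6]
grip_width: 0.4
```

```bash
python3 - <<'E'
from h import *
to(503.9,-183.5,140,-19)
E
```

```text
t 15.05 pos [ 501.98 -182.94  145.9 ] yaw -18.99 tilt [ 0.  0. -1.] F [ 0.8   0.64 -2.59] M [ 0.03 -0.01  0.01] g 0.400
tool delta cm [ 0.2   -0.009  0.59 ] turn 0.01 force tool [ 0.55 -0.87  2.59]
```

Call:
apply_moves(targets=[[0,0,0.1,0],[0,0,0,0],[0,0,0,0]])

```text
time_s: 15.35
eef_pos: [502.1, -183.0, 145.0]
ee_rot: [0.0, 0.986, -0.165, 0.0]
force: [0.1, 0.1, -0.6]
grip_width: 0.404
```

Call:
apply_moves(targets=[[0,0,0.1,0],[0,0,0,0],[0,0,0,0]])

```text
time_s: 15.65
eef_pos: [502.0, -183.0, 144.0]
ee_rot: [0.0, 0.986, -0.165, 0.0]
force: [0.7, 0.1, -0.2]
grip_width: 0.4
```

```bash
python3 - <<'E'
from h import *
to(503.9,-183.5,140,-19)
E
```

```text
t 15.65 pos [ 502.04 -182.97  144.  ] yaw -18.99 tilt [ 2.e-04 -2.e-04 -1.e+00] F [ 0.7   0.09 -0.23] M [0.04 0.   0.  ] g 0.400
tool delta cm [ 0.193 -0.01   0.4  ] turn 0.01 force tool [ 0.63 -0.32  0.23]
```

Call:
apply_moves(targets=[[0,0,0.1,0],[0,0,0.1,0],[0,0,0,0],[0,0,0,0]])

```text
time_s: 16.05
eef_pos: [502.1, -183.0, 142.0]
ee_rot: [0.0, 0.986, -0.165, 0.0]
force: [-0.8, 1.0, 2.2]
grip_width: 0.398
```

Call:
apply_moves(targets=[[0,0,0.1,0],[0,0,0.1,0],[0,0,0,0],[0,0,0,0]])

```text
time_s: 16.45
eef_pos: [502.1, -183.0, 140.0]
ee_rot: [0.0, 0.986, -0.165, 0.0]
force: [-0.0, 0.4, 4.5]
grip_width: 0.4
```

Call:
apply_moves(targets=[[0,0,0.1,0],[0,0,0.05,0],[0,0,0,0],[0,0,0,0]])

```text
time_s: 16.85
eef_pos: [502.1, -183.0, 138.7]
ee_rot: [0.0, 0.986, -0.165, 0.0]
force: [-1.1, 1.0, 5.5]
grip_width: 0.399
```

```bash
python3 - <<'E'
from h import *
to(503.9,-183.5,140,-19)
c=cap('side','s8.png')
a=cv2.resize(c['img'][215:285,245:315],(600,600),interpolation=cv2.INTER_CUBIC)
cv2.imwrite('pics/c8.png',cv2.cvtColor(a,cv2.COLOR_RGB2BGR))
E
```

```text
t 16.85 pos [ 502.11 -183.    138.68] yaw -18.99 tilt [ 4.e-04 -3.e-04 -1.e+00] F [-1.15  0.98  5.5 ] M [0.13 0.14 0.02] g 0.399
tool delta cm [ 0.185 -0.011 -0.132] turn 0.01 force tool [-1.4  -0.55 -5.51]
```

View pics/c8.png

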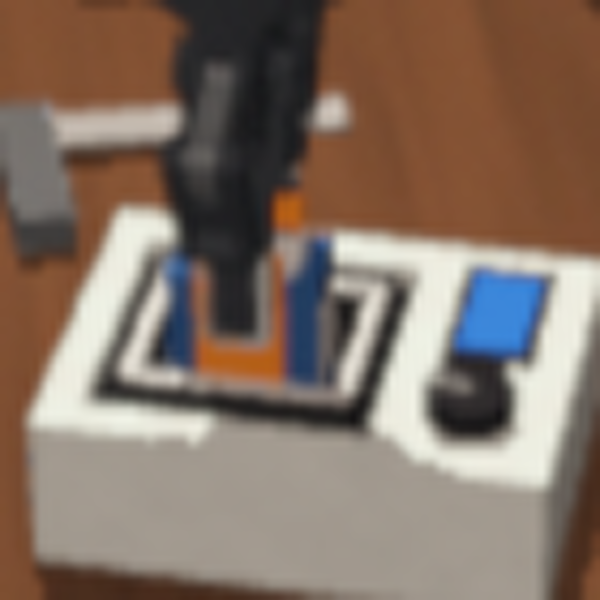

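Call:
apply_moves(targets=[[0,0,0.1,0],[0,0,0,0],[0,0,0,0]], grip=3.5)

```text
time_s: 17.2
eef_pos: [502.1, -183.0, 137.8]
ee_rot: [0.0, 0.986, -0.165, 0.0]
force: [-1.0, 0.1, 6.0]
grip_width: 0.411
```

Call:
apply_moves(targets=[[0,0,0.03,0],[0,0,0,0],[0,0,0,0]], grip=3.8)

```text
time_s: 17.5
eef_pos: [502.1, -183.0, 137.4]
ee_rot: [0.0, 0.986, -0.165, 0.0]
force: [-1.3, 0.5, 7.4]
grip_width: 0.443
```

Call:
apply_moves(targets=[[0,0,0.03,0],[0,0,0,0],[0,0,0,0]], grip=4.1)

```text
time_s: 17.8
eef_pos: [502.1, -183.0, 137.2]
ee_rot: [0.0, 0.986, -0.165, 0.0]
force: [-1.5, 0.6, 6.8]
grip_width: 0.482
```

Call:
apply_moves(targets=[[0,0,0.05,0],[0,0,0,0],[0,0,0,0]], grip=4.4)

```text
time_s: 18.1
eef_pos: [502.1, -183.0, 136.6]
ee_rot: [0.0, 0.986, -0.165, 0.0]
force: [-0.3, 0.3, 7.5]
grip_width: 0.515
```

Call:
apply_moves(targets=[[0,0,0.05,0],[0,0,0,0],[0,0,0,0]], grip=4.6)

```text
time_s: 18.4
eef_pos: [502.1, -183.0, 136.1]
ee_rot: [0.0, 0.986, -0.165, 0.0]
force: [-0.8, 0.4, 6.3]
grip_width: 0.54
```

Call:
apply_moves(targets=[[0,0,0.05,0],[0,0,0,0],[0,0,0,0]], grip=4.8)

```text
time_s: 18.7
eef_pos: [502.1, -183.0, 135.7]
ee_rot: [0.0, 0.986, -0.165, 0.0]
force: [-1.3, -0.1, 7.9]
grip_width: 0.562
```

Call:
apply_moves(targets=[[0,0,0.05,0],[0,0,0,0],[0,0,0,0]], grip=5.0)

```text
time_s: 19.0
eef_pos: [502.1, -183.1, 135.2]
ee_rot: [0.0, 0.986, -0.165, 0.0]
force: [-0.1, 0.3, 7.3]
grip_width: 0.583
```

Call:
apply_moves(targets=[[0,0,0.05,0],[0,0,0,0],[0,0,0,0]], grip=5.2)

```text
time_s: 19.3
eef_pos: [502.2, -183.1, 134.7]
ee_rot: [0.0, 0.986, -0.165, 0.0]
force: [-1.1, 0.5, 7.3]
grip_width: 0.611
```

```bash
python3 - <<'E'
from h import *
to(503.9,-183.5,140,-19)
c=cap('side','s9.png')
a=cv2.resize(c['img'][215:285,245:315],(600,600),interpolation=cv2.INTER_CUBIC)
cv2.imwrite('pics/c9.png',cv2.cvtColor(a,cv2.COLOR_RGB2BGR))
E
```

```text
t 19.30 pos [ 502.19 -183.1   134.67] yaw -18.98 tilt [ 7.e-04 -6.e-04 -1.e+00] F [-1.11  0.45  7.26] M [0.01 0.16 0.03] g 0.611
tool delta cm [ 0.175 -0.018 -0.533] turn 0.02 force tool [-1.19 -0.07 -7.27]
```

View pics/c9.png

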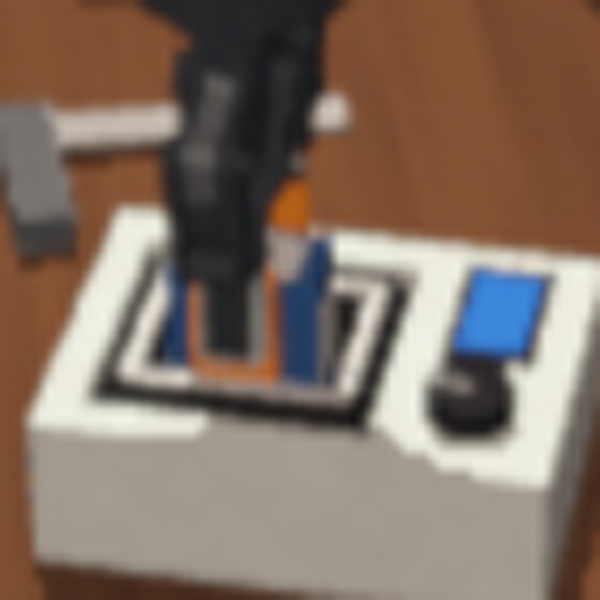

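Call:
apply_moves(targets=[[0,0,0,0],[0,0,0,0],[0,0,0,0]], grip=5.5)

```text
time_s: 19.65
eef_pos: [501.8, -182.8, 133.9]
ee_rot: [-0.0, 0.986, -0.165, -0.0]
force: [-0.5, 0.3, 0.5]
grip_width: 0.644
```

Call:
apply_moves(targets=[[0,0,0,0],[0,0,0,0],[0,0,0,0],[0,0,0,0],[0,0,0,0]], grip=7.5)

```text
time_s: 20.15
eef_pos: [502.0, -182.9, 134.3]
ee_rot: [-0.0, 0.986, -0.165, 0.0]
force: [0.5, -0.0, -0.0]
grip_width: 0.875
```

```bash
python3 - <<'E'
from h import *
to(503.9,-183.5,140,-19)
c=cap('side','s10.png')
a=cv2.resize(c['img'][215:285,245:315],(600,600),interpolation=cv2.INTER_CUBIC)
cv2.imwrite('pics/c10.png',cv2.cvtColor(a,cv2.COLOR_RGB2BGR))
E
```

```text
t 20.15 pos [ 501.99 -182.91  134.29] yaw -18.99 tilt [ 0.  0. -1.] F [ 0.45 -0.01 -0.01] M [-0.02 -0.07 -0.03] g 0.875
tool delta cm [ 0.2   -0.007 -0.571] turn 0.01 force tool [ 0.43 -0.14  0.01]
```

View pics/c10.png

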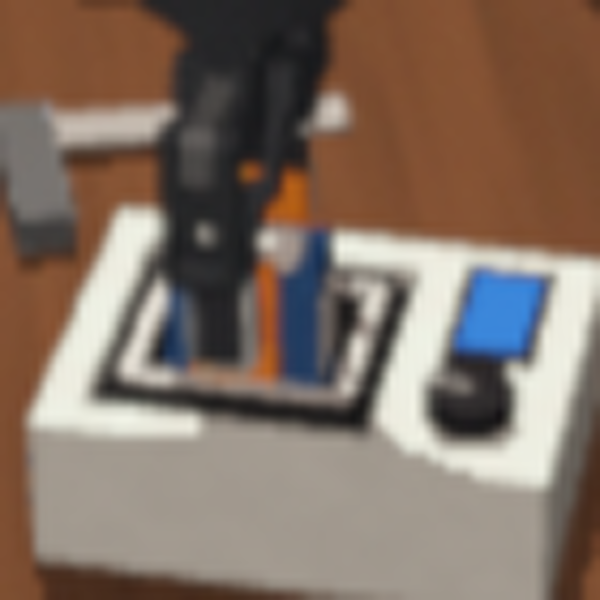

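Released at zero force. Withdraw straight up with the gripper opened fully, then check the height.

Call:
apply_moves(targets=[[0,0,0,0],[0,0,0,0],[0,0,-0.5,0],[0,0,-1,0],[0,0,-2,0],[0,0,-3,0],[0,0,-3,0],[0,0,-3,0]], grip=8.5)

```text
time_s: 21.0
eef_pos: [501.9, -182.8, 261.5]
ee_rot: [0.0, 0.986, -0.165, 0.0]
force: [0.7, -0.3, -0.9]
grip_width: 0.994
```

Call:
apply_moves(targets=[[0,-3,-2,0],[0,-4,0,0],[0,-4,0,0],[0,-4,0,0],[0,-4,0,0],[0,-4,0,0],[0,0,0,0],[0,0,0,0]])

```text
time_s: 21.8
eef_pos: [576.8, 35.0, 279.9]
ee_rot: [0.0, 0.986, -0.164, 0.0]
force: [-0.5, 0.5, -0.8]
grip_width: 0.997
```

```bash
python3 - <<'E'
from ov import *
to(503.9,-183.5,140,-19)
c=cap('side','s11.png');t=cap('top','t11.png');pickle.dump({'side':c,'top':t},open('c11.pkl','wb'))
L=[]
px,py,a=502.1,-183,-19
for h in (3,):
    b=12+h
    rs=[(rect(px,py,a,-25,25,-15,15,b+76),(0,0,255)),(rect(px,py,a,-14,14,22.5,26.5,b+88),(255,0,255)),(rect(px,py,a,-14,14,-26.5,-22.5,b+88),(255,0,255)),(rect(px,py,a,-32.5,32.5,-27.5,27.5,54+h),(0,255,0))]
    L=[ov(c,rs,245,215,55,70,7,''),ov(t,rs,320,190,55,70,7,'')]
cv2.imwrite('pics/o11.png',np.hstack(L))
cv2.imwrite('pics/o11b.png',np.hstack([ov(c,[],245,215,55,70,7,''),ov(t,[],320,190,55,70,7,'')]))
E
```

```text
t 21.80 pos [576.75  35.01 279.86] yaw -18.90 tilt [ 5.e-04 -4.e-04 -1.e+00] F [-0.51  0.54 -0.8 ] M [-0.07  0.01 -0.  ] g 0.997
tool delta cm [ 0.179 23.03  13.991] turn 0.1 force tool [-0.66 -0.34  0.8 ]
```

View pics/o11.png

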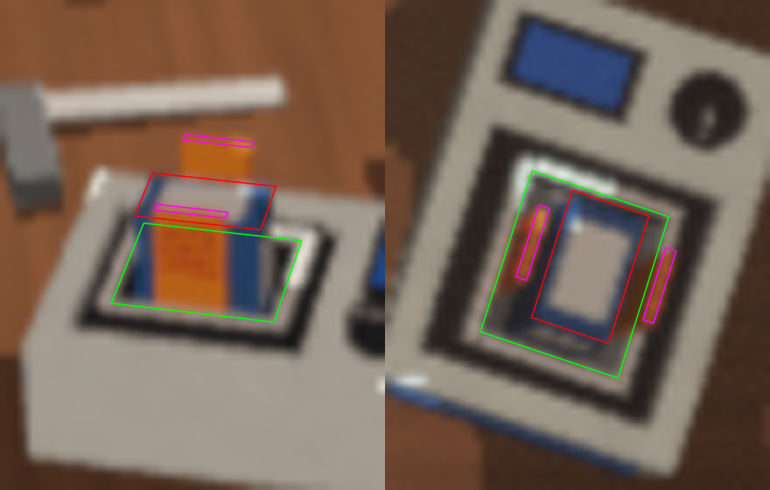

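View pics/o11b.png

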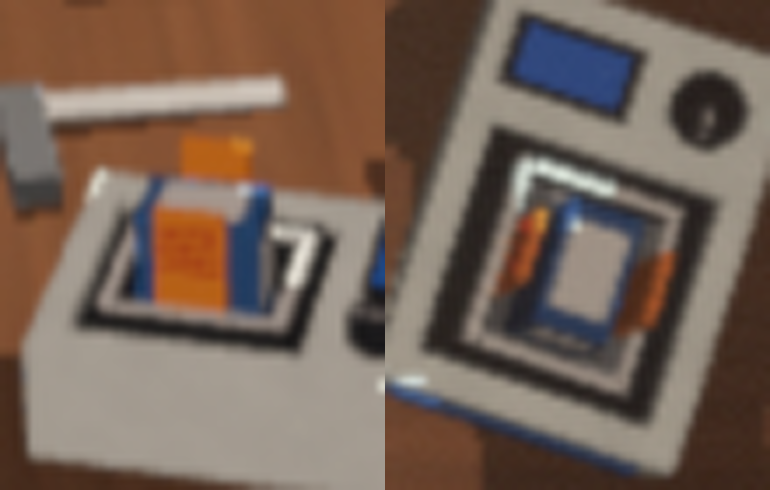

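View pics/t11.png

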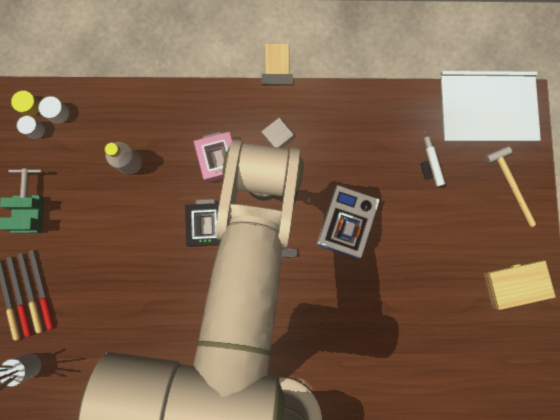

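```bash
python3 - <<'E'
from h import *
print(ctrl.finish_job())
E
```

```text
the job is handed in; nothing more can be done
None
```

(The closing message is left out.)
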